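# Bar the bench pump over compression and set its brake

### The arm

A 6-joint arm with a two-finger parallel gripper is mounted at the origin on a cart in front of the work surface, level with it; the furniture and walls round the work are solid. World frame = base frame: x ahead of the robot, y to its left, z up, the work surface at z = 0. Lengths are in m, angles in rad, forces in N, time in s.
With the tool pointing down it reaches from about 0.375 to 0.9 m from the base axis. Payload 3.1 kg.
Tool frame: the origin (TCP) lies between the finger pads; the fingertips stand 19 mm ahead of it and the grasp point (between the pads) is the TCP; z points along the fingers, y is the line along which they close (so a half turn about z gives the same grasp; the last joint's range is limited). The gripper opens to 87 mm and grips with 3 to 60 N. Pads are 19 mm wide; open, the fingers measure 117 mm over their backs; the gripper's body (75 mm by 190 mm) begins 51 mm behind the grasp point.
Start: joints at [1.081, 0.527, 1.433, -0, 1.181, -0.178], TCP at [0.191, 0.595, 0.242] pointing down, gripper open.
Joint ranges: [-3.08, 3.08], [-0.75, 2.2], [0.22, 2.44], [-1.43, 4.57], [0, 2.65], [-2.85, 2.85]. Speed limits (rad/s): [2.79, 2.79, 3.14, 3.14, 3.14, 3.14].

### API

Orientations are given as a unit quaternion [x, y, z, w].
In Python, from rig import robot, camera, camera_info, hand_in gives the robot as it stands.
- The arm moves only by the shell command python3 -m handwheel 'ROWS' [FORCE]. ROWS is a JSON object of lists of equal length, an entry for each row: "hand": the opening, from 0 (shut) to 1 (fully open); "translation": the shift along the world's x, y, z in mm, a list of three; "turn": the turn, a rotation vector about the world's x, y, z in rad, a list of three. In form: {"hand": [hand, ...], "translation": [[tx, ty, tz], ...], "turn": [[ax, ay, az], ...]}. A call has 1 to 12 rows; each row is the pose to reach, as a shift and turn from the pose commanded when the call began; what a row does not reach only later rows make up. A row lasts 1/12 s, in which the tool goes at most 41.7 mm and 7.16 degrees, less where a joint would pass 70% of its speed; a pose out of reach is approached as far as the arm can. A call with a gripper value outside its range is refused whole. The fingers move at their own pace and stop on an object; FORCE is the grip in N (left out, the last holds). Time passes only in rows, so rows that repeat a pose let the fingers close. It gives the time, the measured TCP pose, the force, the opening and the grip force at its end, in the units of the state.
- robot.get_obs(): the state, without advancing time (a new reading comes with each control period).
- camera(name): name is "side" or "top" or "wrist"; returns (picture, depth): 400x640x3 uint8, red, green, blue; 400x640 float32, m along the optical axis (not along the pixel's ray), 0 where there is no reading.
- camera_info(name): a dict with "vertical_fov" (degrees; the focal length in pixels is half the picture's height over the tangent of half this angle, whatever the lens; pixels are square), "cx", "cy" (the principal point, pixels), "world_from_camera" (4x4, takes a point from camera to world coordinates). Camera axes: x right, y down, z forward; pixel columns grow to the right and rows downward; lengths in m; the calibration is good to about 2 mm. The wrist camera is an equidistant fisheye: a pixel r from the principal point sees the ray r / f radians off the axis. A picture is of the moment at which its call begins: read the wrist's pose just before it. camera_info takes no time and is no camera call; for the wrist camera it gives the pose at the moment of the call.
- hand_in(): hands the job in; it is judged then, once.
The state is a dict: "time": time; "q": joint angles; "joint_velocities": joint speeds; "joint_torque": joint torques, N m; "position": TCP position; "tool_rot": TCP orientation; "ft_force": force on the tool from outside, world axes, zero at the start; "moment": the same for the moment, N m; "grip_width": finger opening in m; "grip_force": force on a finger pad.
Only numpy, scipy, OpenCV 4.12 (cv2) and the standard library are available. Lean on these libraries where they do the work, as an engineer would, in place of code of your own. Each camera call takes 0.05 s, during which the arm holds its last target. There are 200 camera calls.

### The job

Take the black crank knob on the small pump's flywheel and turn the wheel the way its white arrow points, until you feel the resistance climb to its first peak and let go; stop there, just past the peak, without forcing the wheel on over the next one. Then push the yellow tab of the rim brake towards the wheel until the rubber shoe presses gently on the rim, and let go. Leave the cup, the jar and the bowl alone.

Things in the scene. Friction and masses are not known exactly. Their poses are not given: they have to be found in the camera images.
- pump: green bench pump bolted to the table; base 150x150 mm, with a tongue under the brake 170 mm out on its -y side; upright crankcase 116 mm across, top 102 mm up; finned cylinder out to 121 mm on its +x side, brass stub out to 72 mm on its +y side. Origin: underside, on the wheel's vertical axis; z up
- hub (a point): point on the wheel's axis, 125 mm over the table, level with the top of the hub (a nut on it reaches 131 mm)
- wheel: flywheel, red disc with dark rim 150 mm across, lying level, underside 105 mm, rim top 121 mm over the table. Origin on its axis at the underside; its +x points to the crank knob. Turn it as its white arrow points, anticlockwise seen from above. It is clamped on its shaft at a different angle each time, so nothing seen tells where the peak is: it must be felt, 1.3 to 2.9 rad from the start
- knob_grip (a point): point on the axis of the black crank knob, 153 mm over the table, where to grip it: round, upright, 20 mm thick, from 125 to 176 mm over the table, spinning freely on its pin, 52 mm from the wheel's axis. Bearing drag is about 2.3 N at the knob. Compression starts about 0.6 rad before the peak, soon resists with 10 to 15 N, fades to nothing at the peak and then pushes the wheel on
- valve_rod (a joint): rod sealed inside the pump, unseen: 0.05 mm per rad of wheel turn, in m; 0 at the first peak, negative before, so 1.5e-5 is 0.3 rad past it. Its reading errs by ten times as much: no use for stopping. Let go 0.1 rad or more past the peak, the wheel settles in a hollow about 0.2 rad past it (right on the peak, drag can hold it); a second peak, 0.5 rad past the first, must not be passed
- brake_tab (a point): middle of the upper part of the yellow brake tab, 146 mm over the table: an upright plate 36 mm wide, 12 mm thick along its travel (pump y), its top 162 mm and the slide it stands on 112 mm over the table; it starts about 140 mm from the wheel's axis on the pump's -y side
- brake (a joint): travel of the brake slide along the pump's +y towards the wheel, in m: starts at 0 to 0.004, the shoe meets the rim at about 0.014, end stop at 0.026. It stays where it is left; drag about 5 N
- shoe: black rubber brake shoe 30x10x14 mm at the end of the brake slide, 106 to 120 mm over the table, on a spring of 2 N per mm with 8 mm of give: 1 to 3 mm of slide travel after it meets the rim is a gentle press of 2 to 6 N, and the slide's drag keeps up to 5 N of it when let go. Its origin is not on it: see shoe_face
- shoe_face (a point): middle of the shoe's face that meets the rim, 113 mm over the table; the rim is 75 mm from the wheel's axis
- terra_cup: terracotta cup 66 mm across, 63 mm tall, bystander to the left of the pump; origin: centre of its underside. Beyond it, from x = 0.59 m on, stands a tall upright wooden panel at y = 0.16 m: keep the arm clear of it
- slip_jar: white jar with blue lid, 66 mm across, 88 mm tall, bystander behind the pump; origin: centre of its underside
- bisque_bowl: cream bowl 104 mm across, 43 mm tall, bystander to the right of the pump; origin: centre of its underside

How it is judged:
By the outcome, as a careful person would: the job done as asked, in the order asked, and still so for the second after the job is handed in, with the robot touching nothing.
It also fails if it takes over 72 s, if anything falls off the work surface, if the arm or the gripper's body presses on something with over 40 N, if the wrist force passes 120 N, or if a joint passes its speed limit or range.

## Working session

There is one attempt and no reset: what is moved stays moved. The work goes in short steps, Python scripts to look and compute and a shell command to move; the robot and the scene stay as the last step left them, time stands still between calls to the robot, and variables do not carry over. Pictures are saved under pics/ and viewed, at most 10 in all, crops included, and the job is handed in when it is done.

```bash
ls; mkdir -p pics; python3 - <<'E'
from rig import robot,camera,camera_info
import cv2,numpy as np
for n in ("top","side"):
    i=camera_info(n); print(n,i)
    p,d=camera(n); cv2.imwrite(f"pics/{n}1.png",p[:,:,::-1]); np.savez(f"{n}1.npz",p=p,d=d,T=i["world_from_camera"])
print(robot.get_obs())
E
```

```text
pics
top {'vertical_fov': 44.44407635901521, 'cx': 320.12529239160546, 'cy': 194.84903030918142, 'world_from_camera': array([[ 8.12940637e-04, -9.05740107e-01,  4.23832746e-01,
        -7.98002597e-02],
       [-9.99986494e-01,  1.43934289e-03,  4.99395164e-03,
        -1.45968749e-01],
       [-5.13326295e-03, -4.23831082e-01, -9.05726705e-01,
         1.58322721e+00],
       [ 0.00000000e+00,  0.00000000e+00,  0.00000000e+00,
         1.00000000e+00]])}
side {'vertical_fov': 57.03113169424265, 'cx': 315.3682098047465, 'cy': 196.87945058753053, 'world_from_camera': array([[ 0.99225728, -0.05424663,  0.11172645,  0.49526357],
       [-0.12380811, -0.50337615,  0.85515145, -0.92961309],
       [ 0.00985135, -0.86236289, -0.50619482,  0.60347727],
       [ 0.        ,  0.        ,  0.        ,  1.        ]])}
{'time': 0.1, 'q': array([ 1.08151814e+00,  5.28394389e-01,  1.43375872e+00, -1.53358532e-05,
        1.18138485e+00, -1.78529339e-01]), 'joint_velocities': array([ 0.00112617, -0.0022593 , -0.00350844,  0.00199237,  0.0002308 ,
       -0.00029953]), 'joint_torque': array([-9.66693078e-04, -4.40987849e+01, -1.77148139e+01,  6.34421431e-02,
        5.34038676e-02, -3.02278829e-05]), 'position': array([0.19080845, 0.5945189 , 0.24066134]), 'tool_rot': array([ 1.54747069e-01,  9.87953642e-01, -9.21258106e-04, -3.12071980e-04]), 'ft_force': array([0.47310521, 0.60512463, 1.11898084]), 'moment': array([-0.00037631, -0.00879386, -0.04748222]), 'grip_force': 0.0, 'grip_width': 0.08721750419377132}
```

View pics/top1.png

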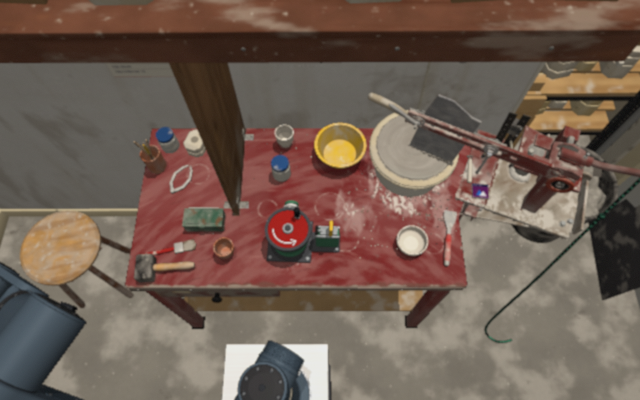

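View pics/side1.png

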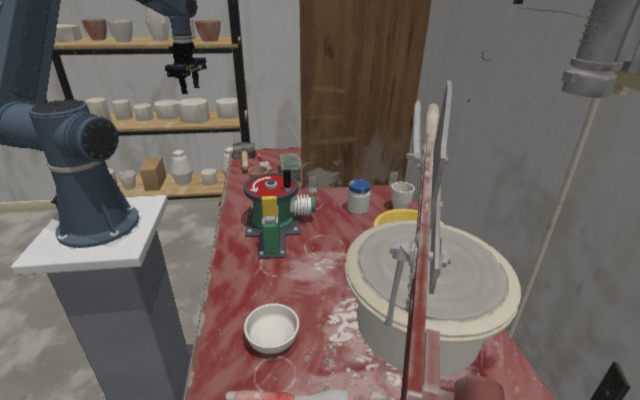

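The top view shows the pump at about (290,230), with its knob near (296,212) and the yellow tab near (331,228). In the side view the knob is near (287,178) and the tab near (269,205). I'll enlarge both next.

```bash
python3 - <<'E'
import cv2,numpy as np
t=np.load("top1.npz")["p"][195:270,250:350,::-1]; s=np.load("side1.npz")["p"][160:260,235:325,::-1]
f=lambda a,k:cv2.resize(a,None,fx=k,fy=k,interpolation=cv2.INTER_CUBIC)
cv2.imwrite("pics/topc.png",f(t,8)); cv2.imwrite("pics/sidec.png",f(s,6))
E
```

```text
(no output)
```

View pics/topc.png

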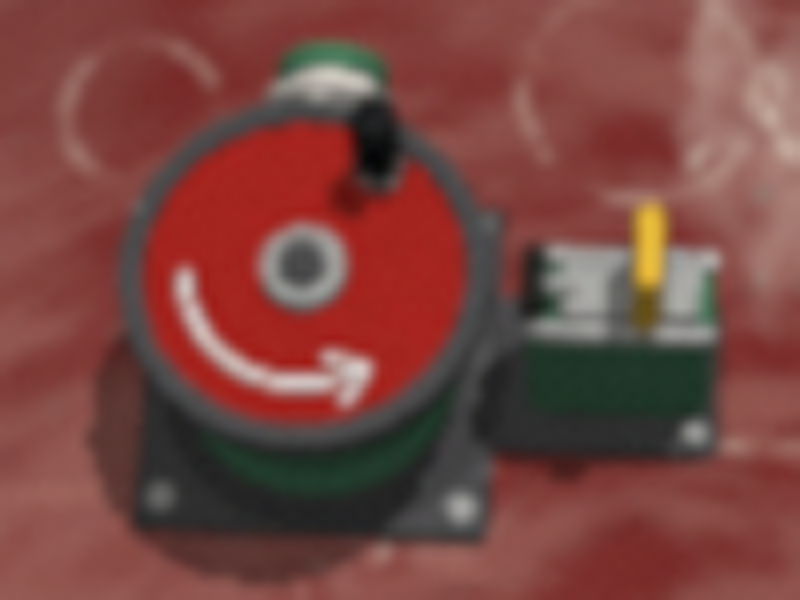

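View pics/sidec.png

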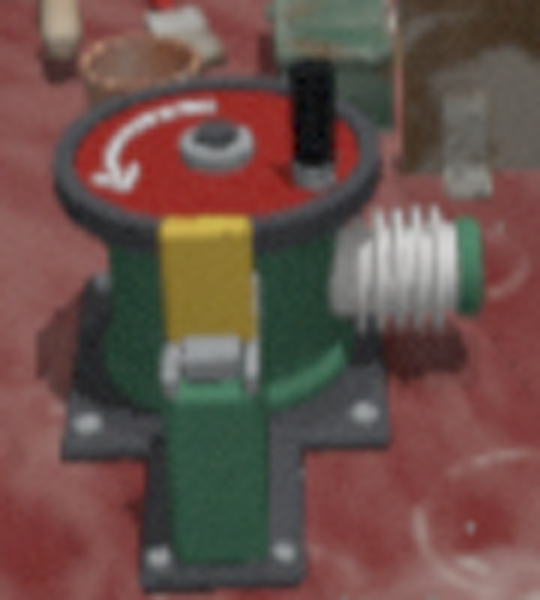

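The top crop shows the hub at (302,264), the knob from (376,108) down to (378,182), and the tab top at (650,207). The base bolts are at (160,497), (462,508) and (695,433). The side crop shows the nut at (215,132), the knob from (313,65) to (313,170), the tab's top edge at (165–250,222), and bolts at (88,424), (364,412), (158,556) and (285,550).

```bash
cat > h.py <<'E'
import numpy as np
from rig import camera_info
def ray(n,u,v):
    i=camera_info(n);f=200/np.tan(np.radians(i["vertical_fov"]/2));T=i["world_from_camera"]
    return T[:3,3],T[:3,:3]@np.array([(u-i["cx"])/f,(v-i["cy"])/f,1.])
def tc(a,b): return ray("top",250+(a+.5)/8-.5,195+(b+.5)/8-.5)
def sc(a,b): return ray("side",235+(a+.5)/6-.5,160+(b+.5)/6-.5)
def atz(r,z): o,d=r; return o+d*(z-o[2])/d[2]
def tri(r,s):
    (o,d),(p,e)=r,s; k=np.linalg.lstsq(np.c_[d,-e],p-o,rcond=None)[0]
    a,b=o+k[0]*d,p+k[1]*e; return (a+b)/2,np.linalg.norm(a-b)
E
python3 - <<'E'
from h import *
np.set_printoptions(precision=4,suppress=True)
for n,a,b in [("hubnut",tc(302,262),sc(215,132)),("knobtop",tc(377,106),sc(313,66)),("knobbot",tc(378,180),sc(313,168)),("tabtop",tc(650,207),sc(207,221))]: print(n,*tri(a,b))
print("hub131",atz(tc(302,262),.131),atz(sc(215,132),.131))
print("knob176",atz(tc(377,106),.174),atz(sc(313,66),.174))
print("tab162",atz(tc(650,207),.162),atz(sc(207,221),.162))
for p in [(160,497),(462,508),(695,433)]: print("T",atz(tc(*p),.012))
for p in [(88,424),(364,412),(158,556),(285,550)]: print("S",atz(sc(*p),.012))
t=np.load("top1.npz");d=t["d"]; s=np.load("side1.npz")
for u,v in [(287,228),(331,222),(297,209)]: 
    o,r=ray("top",u,v); print("depth",o+r*d[v,u])
# rim ellipse centre: fit to rim extents top
for a in [(120,270),(497,270)]: print("rim",atz(tc(*a),.119))
E
```

```text
hubnut [ 0.4875 -0.0335  0.129 ] 0.0012502552275960226
knobtop [ 0.5329 -0.0649  0.1763] 0.0016370667852660008
knobbot [ 0.5281 -0.0621  0.1224] 0.006131896630776965
tabtop [ 0.4891 -0.1728  0.1665] 0.011245320046991102
hub131 [ 0.486  -0.0338  0.131 ] [ 0.4881 -0.0367  0.131 ]
knob176 [ 0.5348 -0.0646  0.174 ] [ 0.5324 -0.061   0.174 ]
tab162 [ 0.4968 -0.1716  0.162 ] [ 0.484  -0.1699  0.162 ]
T [0.4272 0.0318 0.012 ]
T [ 0.4223 -0.0947  0.012 ]
T [ 0.4551 -0.1924  0.012 ]
S [ 0.4232 -0.0903  0.012 ]
S [ 0.5492 -0.0947  0.012 ]
S [ 0.4552 -0.1893  0.012 ]
S [ 0.5083 -0.1913  0.012 ]
depth [ 0.4826 -0.0331  0.1337]
depth [ 0.4929 -0.1722  0.1587]
depth [ 0.529  -0.0659  0.1781]
rim [0.4874 0.0399 0.119 ]
rim [ 0.4872 -0.111   0.119 ]
```

```bash
python3 -m handwheel '{"hand":[1,1,1,1,1,1,1,1,1,1,1,1],"translation":[[10,-20,5],[25,-50,10],[42,-80,10],[58,-112,10],[75,-144,10],[92,-176,10],[108,-208,10],[125,-240,10],[142,-272,10],[158,-304,10],[175,-336,10],[190,-365,10]],"turn":[[0,0,0],[0,0,0],[0,0,0],[0,0,0],[0,0,0],[0,0,0],[0,0,0],[0,0,0],[0,0,0],[0,0,0],[0,0,0],[0,0,0]]}'
python3 -m handwheel '{"hand":[1,1,1,1,1,1,1,1,0.8,0.7,0.7,0.7],"translation":[[16,-31,0],[33,-63,0],[49,-95,0],[65,-126,0],[82,-158,0],[98,-190,0],[114,-221,0],[130,-253,0],[143,-277,0],[150,-292,0],[150,-292,0],[150,-292,0]],"turn":[[0,0,0],[0,0,0],[0,0,0],[0,0,0],[0,0,0],[0,0,0],[0,0,0],[0,0,0],[0,0,0],[0,0,0],[0,0,0],[0,0,0]]}'
python3 - <<'E'
from rig import robot,camera,camera_info
import cv2,numpy as np
i=camera_info("wrist"); p,d=camera("wrist"); cv2.imwrite("pics/w1.png",p[:,:,::-1]); np.savez("w1.npz",p=p,d=d,T=i["world_from_camera"]); print(i); o=robot.get_obs(); print(o["time"],o["position"],o["q"],o["ft_force"])
E
```

```text
time: 1.1
position: [0.3815, 0.2281, 0.2514]
tool_rot: [0.155, 0.988, -0.0, -0.0]
ft_force: [1.3, 0.9, -0.2]
grip_width: 0.0869
grip_force: 0.0
time: 2.1
position: [0.5305, -0.0619, 0.251]
tool_rot: [0.156, 0.988, 0.001, -0.001]
ft_force: [0.5, 0.2, 0.4]
grip_width: 0.068
grip_force: 0.0
{'vertical_fov': 65.70646984690485, 'cx': 319.5641836125964, 'cy': 201.87033748127163, 'world_from_camera': array([[ 3.07128931e-01,  9.15614296e-01,  2.59465375e-01,
         4.59140326e-01],
       [ 9.51667539e-01, -2.95735543e-01, -8.28817472e-02,
        -3.97240987e-02],
       [ 8.45420899e-04,  2.72380157e-01, -9.62189345e-01,
         3.94180441e-01],
       [ 0.00000000e+00,  0.00000000e+00,  0.00000000e+00,
         1.00000000e+00]])}
2.15 [ 0.52992419 -0.06092826  0.25103145] [-3.24476810e-01  3.93574418e-01  1.64933495e+00  7.74292395e-04
  1.10133499e+00 -1.58465880e+00] [ 0.57301015  0.82504188 -0.24542674]
```

View pics/w1.png

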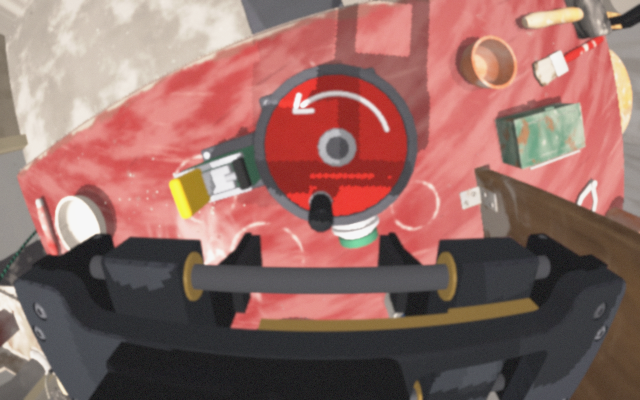

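The wrist view shows the hub nut at (337,147), the knob with its top near (321,217), and the yellow tab's top around (179,200). I'll intersect these rays with the known heights.

```bash
cat >> h.py <<'E'
def wray(T,u,v,fov=65.70646984690485,cx=319.564,cy=201.870):
    f=200/np.tan(np.radians(fov/2)); x,y=u-cx,v-cy; r=np.hypot(x,y); a=r/f
    return T[:3,3],T[:3,:3]@np.array([x/r*np.sin(a),y/r*np.sin(a),np.cos(a)])
E
python3 - <<'E'
from h import *
import cv2
np.set_printoptions(precision=4,suppress=True)
z=np.load("w1.npz");T=z["T"]
print("hub",atz(wray(T,337,147),.131),tri(wray(T,337,147),tc(302,262)))
print("knobtop",atz(wray(T,321,218),.176),tri(wray(T,321,218),tc(377,106)))
print("tab",atz(wray(T,179,200),.162),tri(wray(T,179,200),tc(650,207)))
c=z["p"][130:240,150:370,::-1]; cv2.imwrite("pics/w1c.png",cv2.resize(c,None,fx=3.6,fy=3.6,interpolation=cv2.INTER_CUBIC))
E
```

```text
hub [ 0.4885 -0.0334  0.131 ] (array([ 0.4895, -0.0331,  0.1221]), np.float64(8.58781477142937e-05))
knobtop [ 0.5302 -0.0613  0.176 ] (array([ 0.5338, -0.0632,  0.1712]), np.float64(0.004810554665731449))
tab [ 0.4841 -0.171   0.162 ] (array([ 0.4877, -0.169 ,  0.1716]), np.float64(0.01078305354456243))
```

View pics/w1c.png

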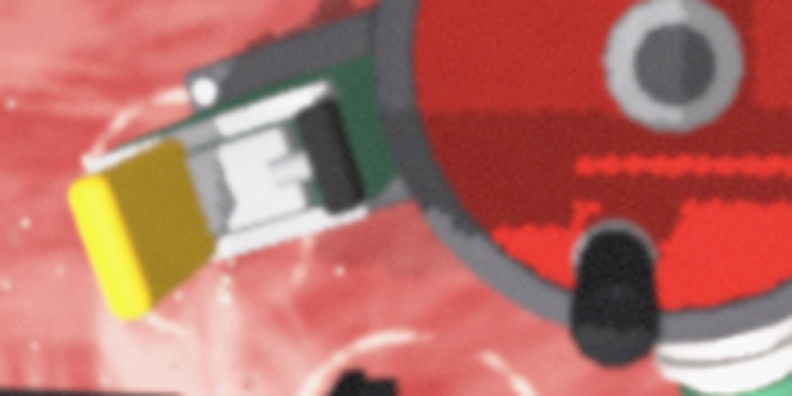

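The enlarged wrist crop puts the tab-top centre at (112,248), the knob top at (615,335), its base at (614,250), the hub nut at (673,65), and the shoe's wheel-side face at about (350,148).

```bash
python3 - <<'E'
from h import *
np.set_printoptions(precision=4,suppress=True)
T=np.load("w1.npz")["T"]
w=lambda a,b:wray(T,150+(a+.5)/3.6-.5,130+(b+.5)/3.6-.5)
for n,p,z in [("hub",(673,65),.131),("knobtop",(615,335),.176),("knobbase",(614,250),.127),("tabtop",(112,248),.162),("tabtopA",(90,180),.162),("tabtopB",(132,315),.162),("shoefaceT",(346,148),.120)]: print(n,atz(w(*p),z))
print(tri(w(112,248),sc(207,221)),tri(w(615,335),sc(313,66)),tri(w(673,65),sc(215,132)))
E
```

```text
hub [ 0.489  -0.0339  0.131 ]
knobtop [ 0.5336 -0.0628  0.176 ]
knobbase [ 0.5289 -0.0614  0.127 ]
tabtop [ 0.4835 -0.1688  0.162 ]
tabtopA [ 0.4669 -0.1676  0.162 ]
tabtopB [ 0.4999 -0.1709  0.162 ]
shoefaceT [ 0.4842 -0.1185  0.12  ]
(array([ 0.4837, -0.1691,  0.1615]), np.float64(0.0004321272269000362)) (array([ 0.533 , -0.063 ,  0.1753]), np.float64(0.001570245298426333)) (array([ 0.4886, -0.0339,  0.1296]), np.float64(0.0010992300089747295))
```

```bash
python3 -m handwheel '{"hand":[0.7,0.7,0.7,0.7,0.7,0.7,0.7,0.7],"translation":[[2,-1,-20],[2,-1,-40],[2,-1,-60],[2,-1,-78],[2,-1,-90],[2,-1,-97],[2,-1,-97],[2,-1,-97]],"turn":[[0,0,0],[0,0,0],[0,0,0],[0,0,0],[0,0,0],[0,0,0],[0,0,0],[0,0,0]]}' 40
python3 -m handwheel '{"hand":[0.4,0.3,0.2,0.1,0,0,0,0],"translation":[[0,0,0],[0,0,0],[0,0,0],[0,0,0],[0,0,0],[0,0,0],[0,0,0],[0,0,0]],"turn":[[0,0,0],[0,0,0],[0,0,0],[0,0,0],[0,0,0],[0,0,0],[0,0,0],[0,0,0]]}' 40
```

```text
time: 2.82
position: [0.5327, -0.0619, 0.1548]
tool_rot: [0.154, 0.988, 0.0, -0.0]
ft_force: [0.1, -0.1, 1.1]
grip_width: 0.0611
grip_force: 0.0
time: 3.48
position: [0.5331, -0.0628, 0.1546]
tool_rot: [0.155, 0.988, 0.0, -0.0]
ft_force: [-0.5, 1.6, 1.5]
grip_width: 0.0189
grip_force: 40.0
```

```bash
python3 - <<'E'
import numpy as np
a0=-.567
P=lambda t:52*np.array([np.cos(a0+t),np.sin(a0+t)])
print("cum");print(*[f"{t/10:.1f}:{np.round(P(t/10)-P(0),1)}" for t in range(0,33)])
print("from .7 / step .1");print(*[f"{t/10:.1f}:{np.round(P(t/10+.05)-P(t/10),1)}{np.round(P(t/10+.1)-P(t/10),1)}" for t in range(0,33)])
E
```

```text
cum
0.0:[0. 0.] 0.1:[2.6 4.5] 0.2:[4.7 9.3] 0.3:[ 6.3 14.2] 0.4:[ 7.4 19.3] 0.5:[ 8.  24.4] 0.6:[ 8.1 29.6] 0.7:[ 7.7 34.8] 0.8:[ 6.7 39.9] 0.9:[ 5.3 44.9] 1.0:[ 3.3 49.7] 1.1:[ 0.9 54.4] 1.2:[-1.9 58.7] 1.3:[-5.2 62.7] 1.4:[-8.9 66.4] 1.5:[-12.9  69.7] 1.6:[-17.2  72.6] 1.7:[-21.8  75. ] 1.8:[-26.6  77. ] 1.9:[-31.6  78.5] 2.0:[-36.7  79.4] 2.1:[-41.9  79.9] 2.2:[-47.1  79.8] 2.3:[-52.3  79.2] 2.4:[-57.3  78.2] 2.5:[-62.3  76.6] 2.6:[-67.1  74.5] 2.7:[-71.6  71.9] 2.8:[-75.8  68.9] 2.9:[-79.8  65.5] 3.0:[-83.3  61.8] 3.1:[-86.5  57.7] 3.2:[-89.3  53.3]
from .7 / step .1
0.0:[1.3 2.2][2.6 4.5] 0.1:[1.1 2.3][2.1 4.8] 0.2:[0.9 2.4][1.6 4.9] 0.3:[0.6 2.5][1.1 5.1] 0.4:[0.4 2.6][0.6 5.2] 0.5:[0.1 2.6][0.1 5.2] 0.6:[-0.2  2.6][-0.4  5.2] 0.7:[-0.4  2.6][-0.9  5.1] 0.8:[-0.7  2.5][-1.5  5. ] 0.9:[-0.9  2.4][-1.9  4.8] 1.0:[-1.1  2.3][-2.4  4.6] 1.1:[-1.4  2.2][-2.9  4.3] 1.2:[-1.6  2.1][-3.3  4. ] 1.3:[-1.8  1.9][-3.7  3.7] 1.4:[-2.   1.7][-4.   3.3] 1.5:[-2.1  1.5][-4.3  2.9] 1.6:[-2.3  1.3][-4.6  2.4] 1.7:[-2.4  1. ][-4.8  2. ] 1.8:[-2.5  0.8][-5.   1.5] 1.9:[-2.5  0.5][-5.1  1. ] 2.0:[-2.6  0.3][-5.2  0.5] 2.1:[-2.6  0. ][-5.2 -0.1] 2.2:[-2.6 -0.2][-5.2 -0.6] 2.3:[-2.6 -0.5][-5.1 -1.1] 2.4:[-2.5 -0.7][-4.9 -1.6] 2.5:[-2.4 -1. ][-4.8 -2.1] 2.6:[-2.3 -1.2][-4.5 -2.5] 2.7:[-2.2 -1.4][-4.3 -3. ] 2.8:[-2.  -1.6][-3.9 -3.4] 2.9:[-1.8 -1.8][-3.6 -3.8] 3.0:[-1.6 -2. ][-3.2 -4.1] 3.1:[-1.4 -2.2][-2.8 -4.4] 3.2:[-1.2 -2.3][-2.3 -4.7]
```

```bash
python3 -m handwheel '{"hand":[0,0,0,0,0,0,0,0],"translation":[[1.3,2.2,0],[2.6,4.5,0],[4.7,9.3,0],[5.6,11.7,0],[6.3,14.2,0],[6.9,16.7,0],[7.4,19.3,0],[7.4,19.3,0]],"turn":[[0,0,0],[0,0,0],[0,0,0],[0,0,0],[0,0,0],[0,0,0],[0,0,0],[0,0,0]]}'
python3 -m handwheel '{"hand":[0,0,0,0,0,0,0,0],"translation":[[0.4,2.6,0],[0.6,5.1,0],[0.7,7.7,0],[0.7,10.3,0],[0.5,12.9,0],[0.3,15.5,0],[0.3,15.5,0],[0.3,15.5,0]],"turn":[[0,0,0],[0,0,0],[0,0,0],[0,0,0],[0,0,0],[0,0,0],[0,0,0],[0,0,0]]}'
```

```text
time: 4.15
position: [0.5413, -0.043, 0.1547]
tool_rot: [0.155, 0.988, 0.0, 0.001]
ft_force: [2.0, -0.8, 1.6]
grip_width: 0.0191
grip_force: 40.0
time: 4.82
position: [0.5418, -0.0274, 0.1547]
tool_rot: [0.155, 0.988, 0.001, 0.001]
ft_force: [5.0, 0.7, 0.2]
grip_width: 0.0192
grip_force: 40.0
```

```bash
python3 -m handwheel '{"hand":[0,0,0,0],"translation":[[0.3,2.6,0],[-0.2,5.1,0],[-0.2,5.1,0],[-0.2,5.1,0]],"turn":[[0,0,0],[0,0,0],[0,0,0],[0,0,0]]}'
python3 -m handwheel '{"hand":[0,0,0,0],"translation":[[-0.7,2.5,0],[-1.5,5,0],[-1.5,5,0],[-1.5,5,0]],"turn":[[0,0,0],[0,0,0],[0,0,0],[0,0,0]]}'
python3 -m handwheel '{"hand":[0,0,0,0],"translation":[[-0.9,2.4,0],[-1.9,4.8,0],[-1.9,4.8,0],[-1.9,4.8,0]],"turn":[[0,0,0],[0,0,0],[0,0,0],[0,0,0]]}'
```

```text
time: 5.15
position: [0.541, -0.0223, 0.1547]
tool_rot: [0.155, 0.988, 0.001, 0.0]
ft_force: [5.6, 0.8, -0.7]
grip_width: 0.019
grip_force: 40.0
time: 5.48
position: [0.5397, -0.0175, 0.1547]
tool_rot: [0.155, 0.988, 0.001, 0.001]
ft_force: [6.1, 1.2, -0.8]
grip_width: 0.0193
grip_force: 40.0
time: 5.82
position: [0.5379, -0.0126, 0.1547]
tool_rot: [0.155, 0.988, 0.001, 0.001]
ft_force: [6.3, 1.1, -0.9]
grip_width: 0.0191
grip_force: 40.0
```

```bash
python3 -m handwheel '{"hand":[0,0,0,0],"translation":[[-0.6,2.5,0],[-1.6,5,0],[-1.6,5,0],[-1.6,5,0]],"turn":[[0,0,0],[0,0,0],[0,0,0],[0,0,0]]}'
python3 -m handwheel '{"hand":[0,0,0,0],"translation":[[-1.2,2.3,0],[-2.6,4.5,0],[-2.6,4.5,0],[-2.6,4.5,0]],"turn":[[0,0,0],[0,0,0],[0,0,0],[0,0,0]]}'
python3 -m handwheel '{"hand":[0,0,0,0],"translation":[[-1.6,2.1,0],[-3.3,4.1,0],[-3.3,4.1,0],[-3.3,4.1,0]],"turn":[[0,0,0],[0,0,0],[0,0,0],[0,0,0]]}'
cat > fit.py <<'E'
import sys,numpy as np
# args: x,y,fx,fy (mm) ; hub guess
h=np.array([490.,-34.5])
for s in sys.argv[1:]:
    x,y,fx,fy=map(float,s.split(',')); d=np.array([x,y])-h; a=np.arctan2(d[1],d[0]); u=d/np.hypot(*d)
    print(f"t={a+.567:.2f} r={np.hypot(*d):.1f} Frad={u@[fx,fy]:.1f} Ftan={-u[1]*fx+u[0]*fy:.1f}")
E
python3 fit.py 533.1,-62.8,-.5,1.6 541.3,-43,2,-.8 541.8,-27.4,5,.7 541,-22.3,5.6,.8 539.7,-17.5,6.1,1.2 537.9,-12.6,6.3,1.1
```

```text
time: 6.15
position: [0.5354, -0.0075, 0.1547]
tool_rot: [0.155, 0.988, 0.001, -0.0]
ft_force: [4.5, 1.7, 1.2]
grip_width: 0.0189
grip_force: 40.0
time: 6.48
position: [0.5327, -0.0032, 0.1546]
tool_rot: [0.155, 0.988, 0.0, -0.0]
ft_force: [3.9, 2.4, 2.4]
grip_width: 0.0189
grip_force: 40.0
time: 6.82
position: [0.5294, 0.001, 0.1546]
tool_rot: [0.155, 0.988, 0.0, -0.0]
ft_force: [3.9, 3.5, 2.9]
grip_width: 0.0191
grip_force: 40.0
t=-0.01 r=51.6 Frad=-1.3 Ftan=1.1
t=0.40 r=52.0 Frad=2.1 Ftan=-0.5
t=0.70 r=52.3 Frad=5.0 Ftan=0.0
t=0.80 r=52.4 Frad=5.6 Ftan=-0.5
t=0.90 r=52.5 Frad=6.2 Ftan=-0.8
t=1.00 r=52.7 Frad=6.2 Ftan=-1.6
```

```bash
python3 -m handwheel '{"hand":[0,0,0,0],"translation":[[-1.6,2.1,0],[-3.5,4,0],[-3.5,4,0],[-3.5,4,0]],"turn":[[0,0,0],[0,0,0],[0,0,0],[0,0,0]]}'
python3 -m handwheel '{"hand":[0,0,0,0],"translation":[[-1.9,1.9,0],[-3.9,3.6,0],[-3.9,3.6,0],[-3.9,3.6,0]],"turn":[[0,0,0],[0,0,0],[0,0,0],[0,0,0]]}'
python3 -m handwheel '{"hand":[0,0,0,0],"translation":[[-2.1,1.6,0],[-4.3,3.1,0],[-4.3,3.1,0],[-4.3,3.1,0]],"turn":[[0,0,0],[0,0,0],[0,0,0],[0,0,0]]}'
python3 fit.py 535.4,-7.5,4.5,1.7 532.7,-3.2,3.9,2.4 529.4,1,3.9,3.5
```

```text
time: 7.15
position: [0.5255, 0.005, 0.1546]
tool_rot: [0.155, 0.988, 0.0, -0.001]
ft_force: [4.2, 3.8, 3.8]
grip_width: 0.019
grip_force: 40.0
time: 7.48
position: [0.5215, 0.0084, 0.1546]
tool_rot: [0.155, 0.988, 0.0, -0.001]
ft_force: [3.1, 2.1, 4.3]
grip_width: 0.0193
grip_force: 40.0
time: 7.82
position: [0.5172, 0.0114, 0.1546]
tool_rot: [0.155, 0.988, 0.0, -0.001]
ft_force: [1.6, 1.9, 3.8]
grip_width: 0.0191
grip_force: 40.0
t=1.10 r=52.8 Frad=4.7 Ftan=-0.8
t=1.20 r=52.9 Frad=4.6 Ftan=-0.4
t=1.30 r=53.0 Frad=5.2 Ftan=-0.0
```

```bash
python3 -m handwheel '{"hand":[0,0,0,0],"translation":[[-2.3,1.3,0],[-4.6,2.5,0],[-4.6,2.5,0],[-4.6,2.5,0]],"turn":[[0,0,0],[0,0,0],[0,0,0],[0,0,0]]}'
python3 -m handwheel '{"hand":[0,0,0,0],"translation":[[-2.4,1,0],[-4.8,2,0],[-4.8,2,0],[-4.8,2,0]],"turn":[[0,0,0],[0,0,0],[0,0,0],[0,0,0]]}'
python3 -m handwheel '{"hand":[0,0,0,0],"translation":[[-2.5,0.8,0],[-5,1.5,0],[-5,1.5,0],[-5,1.5,0]],"turn":[[0,0,0],[0,0,0],[0,0,0],[0,0,0]]}'
```

```text
time: 8.15
position: [0.5126, 0.0139, 0.1545]
tool_rot: [0.155, 0.988, 0.0, -0.001]
ft_force: [2.2, 1.6, 5.5]
grip_width: 0.0192
grip_force: 40.0
time: 8.48
position: [0.5076, 0.0159, 0.1545]
tool_rot: [0.155, 0.988, 0.0, -0.001]
ft_force: [1.8, 1.6, 4.8]
grip_width: 0.019
grip_force: 40.0
time: 8.82
position: [0.5023, 0.0175, 0.1545]
tool_rot: [0.155, 0.988, 0.0, -0.001]
ft_force: [1.0, 1.9, 6.1]
grip_width: 0.0193
grip_force: 40.0
```

```bash
python3 -m handwheel '{"hand":[0,0,0,0],"translation":[[-2.5,0.5,0.3],[-5.1,1,0.5],[-5.1,1,0.5],[-5.1,1,0.5]],"turn":[[0,0,0],[0,0,0],[0,0,0],[0,0,0]]}'
python3 -m handwheel '{"hand":[0,0,0,0],"translation":[[-2.6,0.3,0],[-5.2,0.5,0],[-5.2,0.5,0],[-5.2,0.5,0]],"turn":[[0,0,0],[0,0,0],[0,0,0],[0,0,0]]}'
python3 fit.py 502.3,17.5,1,1.9
```

```text
time: 9.15
position: [0.4966, 0.0185, 0.1546]
tool_rot: [0.155, 0.988, 0.0, -0.002]
ft_force: [1.1, 1.5, 2.0]
grip_width: 0.0189
grip_force: 40.0
time: 9.48
position: [0.4951, 0.0185, 0.1548]
tool_rot: [0.155, 0.988, 0.0, 0.002]
ft_force: [5.7, 2.4, -3.7]
grip_width: 0.0191
grip_force: 40.0
t=1.91 r=53.4 Frad=2.1 Ftan=-0.5
```

```bash
python3 -m handwheel '{"hand":[0,0,0,0,0,0],"translation":[[0,0,0],[0,0,0],[0,0,0],[0,0,0],[0,0,0],[0,0,0]],"turn":[[0,0,0],[0,0,0],[0,0,0],[0,0,0],[0,0,0],[0,0,0]]}'
python3 -m handwheel '{"hand":[0,0,0,0,0],"translation":[[-2.6,0,0],[-5.2,-0.1,0],[-5.2,-0.1,0],[-5.2,-0.1,0],[-5.2,-0.1,0]],"turn":[[0,0,0],[0,0,0],[0,0,0],[0,0,0],[0,0,0]]}'
```

```text
time: 9.98
position: [0.4951, 0.0185, 0.1548]
tool_rot: [0.155, 0.988, 0.0, 0.002]
ft_force: [6.6, 2.8, -3.1]
grip_width: 0.0195
grip_force: 40.0
time: 10.4
position: [0.4941, 0.0183, 0.155]
tool_rot: [0.156, 0.988, 0.001, 0.006]
ft_force: [13.3, 5.1, -10.4]
grip_width: 0.0192
grip_force: 40.0
```

```bash
python3 -m handwheel '{"hand":[0,0,0,0],"translation":[[-1.3,-0.1,0],[-2.6,-0.2,0],[-2.6,-0.2,0],[-2.6,-0.2,0]],"turn":[[0,0,0],[0,0,0],[0,0,0],[0,0,0]]}'
python3 -c "
from rig import robot;o=robot.get_obs();print(o['position'],o['ft_force'],o['moment'],o['joint_torque'],o['q'])"
python3 -m handwheel '{"hand":[0,0,0,0],"translation":[[-1.3,-0.1,0],[-2.6,-0.3,0],[-2.6,-0.3,0],[-2.6,-0.3,0]],"turn":[[0,0,0],[0,0,0],[0,0,0],[0,0,0]]}'
```

```text
time: 10.73
position: [0.4936, 0.0182, 0.1551]
tool_rot: [0.156, 0.988, 0.002, 0.009]
ft_force: [17.9, 5.9, -14.3]
grip_width: 0.0191
grip_force: 40.0
[0.49358642 0.01824326 0.15506426] [ 17.86396533   5.89514901 -14.29564707] [ 1.19130216 -2.7662143  -0.00866836] [-2.89002277e+00 -4.06949508e+01 -3.92489344e+00 -2.10805826e+00
  4.50522646e+00 -1.13810922e-02] [-0.19196071  0.4822231   1.85401765  0.00530079  0.78802599 -1.4529031 ]
time: 11.07
position: [0.4917, 0.0183, 0.1551]
tool_rot: [0.156, 0.988, 0.002, 0.009]
ft_force: [19.1, 7.2, -15.5]
grip_width: 0.0192
grip_force: 40.0
```

```bash
python3 -m handwheel '{"hand":[0,0,0,0,0,0,0,0,0,0,0,0],"translation":[[0,0,0],[0,0,0],[0,0,0],[0,0,0],[0,0,0],[0,0,0],[0,0,0],[0,0,0],[0,0,0],[0,0,0],[0,0,0],[0,0,0]],"turn":[[0,0,0],[0,0,-0.1],[0,0,-0.22],[0,0,-0.34],[0,0,-0.46],[0,0,-0.58],[0,0,-0.7],[0,0,-0.82],[0,0,-0.94],[0,0,-1.06],[0,0,-1.18],[0,0,-1.25]]}' 60
```

```text
time: 12.07
position: [0.4909, 0.0177, 0.155]
tool_rot: [0.706, 0.708, 0.006, 0.006]
ft_force: [18.0, 5.5, -14.0]
grip_width: 0.0189
grip_force: 60.0
```

```bash
python3 -m handwheel '{"hand":[0,0,0,0],"translation":[[-1.3,-0.2,0],[-2.6,-0.5,0],[-2.6,-0.5,0],[-2.6,-0.5,0]],"turn":[[0,0,0],[0,0,0],[0,0,0],[0,0,0]]}'
python3 -m handwheel '{"hand":[0,0,0,0],"translation":[[-1.3,-0.2,0],[-2.5,-0.6,0],[-2.5,-0.6,0],[-2.5,-0.6,0]],"turn":[[0,0,0],[0,0,0],[0,0,0],[0,0,0]]}'
```

```text
time: 12.4
position: [0.4902, 0.0175, 0.1551]
tool_rot: [0.705, 0.709, 0.008, 0.007]
ft_force: [21.6, 8.1, -17.4]
grip_width: 0.0189
grip_force: 60.0
time: 12.73
position: [0.488, 0.0174, 0.1551]
tool_rot: [0.705, 0.709, 0.008, 0.007]
ft_force: [23.0, 9.7, -18.3]
grip_width: 0.0188
grip_force: 60.0
```

```bash
python3 -m handwheel '{"hand":[0,0,0,0],"translation":[[0,0.5,-0.7],[0,1,-1.5],[0,1,-1.5],[0,1,-1.5]],"turn":[[0,0,0],[0,0,0],[0,0,0],[0,0,0]]}'
python3 -m handwheel '{"hand":[0,0,0,0],"translation":[[-1,-0.3,0],[-1.5,-0.5,0],[-1.5,-0.5,0],[-1.5,-0.5,0]],"turn":[[0,0,0],[0,0,0],[0,0,0],[0,0,0]]}'
python3 -c "
from rig import robot;o=robot.get_obs();print(o['moment'])"
```

```text
time: 13.07
position: [0.488, 0.0177, 0.1549]
tool_rot: [0.705, 0.71, 0.008, 0.008]
ft_force: [19.9, 8.0, -7.4]
grip_width: 0.0189
grip_force: 60.0
time: 13.4
position: [0.4878, 0.0175, 0.1549]
tool_rot: [0.705, 0.709, 0.009, 0.009]
ft_force: [23.0, 10.2, -9.7]
grip_width: 0.0186
grip_force: 60.0
[ 1.74248851 -3.13403037 -0.01320088]
```

```bash
python3 -m handwheel '{"hand":[0,0,0,0],"translation":[[-1,0.1,-0.3],[-2,0.2,-0.6],[-2,0.2,-0.6],[-2,0.2,-0.6]],"turn":[[0,0,0],[0,0,0],[0,0,0],[0,0,0]]}'
python3 -m handwheel '{"hand":[0,0,0,0],"translation":[[-1,0.1,-0.3],[-2,0.2,-0.6],[-2,0.2,-0.6],[-2,0.2,-0.6]],"turn":[[0,0,0],[0,0,0],[0,0,0],[0,0,0]]}'
```

```text
time: 13.73
position: [0.4875, 0.0175, 0.1549]
tool_rot: [0.705, 0.709, 0.01, 0.01]
ft_force: [24.1, 10.6, -8.9]
grip_width: 0.0187
grip_force: 60.1
time: 14.07
position: [0.4867, 0.0175, 0.1549]
tool_rot: [0.705, 0.709, 0.011, 0.011]
ft_force: [25.1, 10.3, -6.1]
grip_width: 0.0189
grip_force: 60.1
```

```bash
python3 - <<'E'
from rig import robot,camera
import cv2
p,_=camera("side"); cv2.imwrite("pics/side2.png",cv2.resize(p[20:260,150:390,::-1],None,fx=2.4,fy=2.4,interpolation=cv2.INTER_CUBIC))
E
```

```text
(no output)
```

View pics/side2.png

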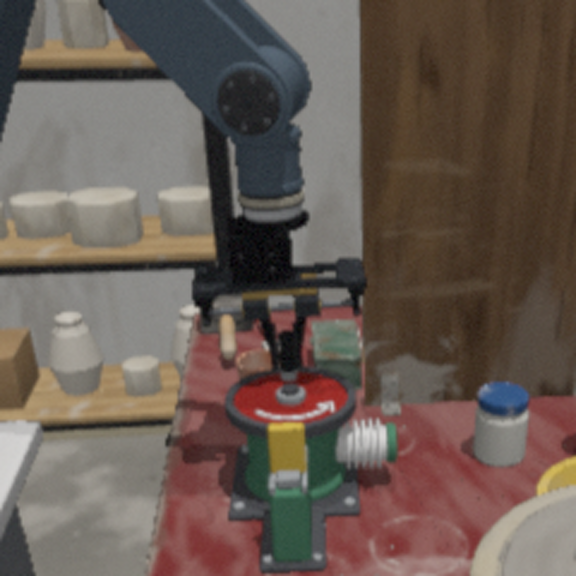

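The side view shows the fingers on the knob behind the hub at about (290,350), the gripper body clear of everything, and the arrow turned by about 2.2 rad. So the load is the compression, and I'll keep going in small steps.

```bash
python3 -m handwheel '{"hand":[0,0,0,0],"translation":[[-1,0.5,-0.3],[-2,1,-0.5],[-2,1,-0.5],[-2,1,-0.5]],"turn":[[0,0,0],[0,0,0],[0,0,0],[0,0,0]]}'
python3 -m handwheel '{"hand":[0,0,0,0],"translation":[[-1,0,0],[-2,0,0],[-2,0,0],[-2,0,0]],"turn":[[0,0,0],[0,0,0],[0,0,0],[0,0,0]]}'
python3 -m handwheel '{"hand":[0,0,0,0],"translation":[[-1,0,0],[-1.5,0,0],[-1.5,0,0],[-1.5,0,0]],"turn":[[0,0,0],[0,0,0],[0,0,0],[0,0,0]]}'
```

```text
time: 14.45
position: [0.4856, 0.0176, 0.1548]
tool_rot: [0.705, 0.709, 0.011, 0.013]
ft_force: [25.5, 7.9, -5.1]
grip_width: 0.0188
grip_force: 60.1
time: 14.78
position: [0.4839, 0.0175, 0.1548]
tool_rot: [0.705, 0.709, 0.011, 0.013]
ft_force: [26.6, 6.9, -5.8]
grip_width: 0.0189
grip_force: 60.1
time: 15.12
position: [0.4835, 0.0175, 0.1548]
tool_rot: [0.705, 0.709, 0.012, 0.014]
ft_force: [28.5, 8.4, -7.4]
grip_width: 0.019
grip_force: 60.1
```

```bash
python3 - <<'E'
from rig import robot,camera,camera_info
import cv2,numpy as np
T=camera_info("wrist")["world_from_camera"]
p,d=camera("wrist"); np.savez("w2.npz",p=p,d=d,T=T); t,_=camera("top"); np.savez("t2.npz",p=t)
a=cv2.resize(p[60:330,140:500,::-1],(720,540),interpolation=cv2.INTER_CUBIC); cv2.imwrite("pics/w2.png",a)
o=robot.get_obs();print(o["position"],o["ft_force"],o["moment"])
E
```

```text
[0.48350386 0.01743767 0.15481605] [28.6785612   8.94545523 -8.16566556] [ 1.48291865 -3.87885983  0.00746006]
```

View pics/w2.png

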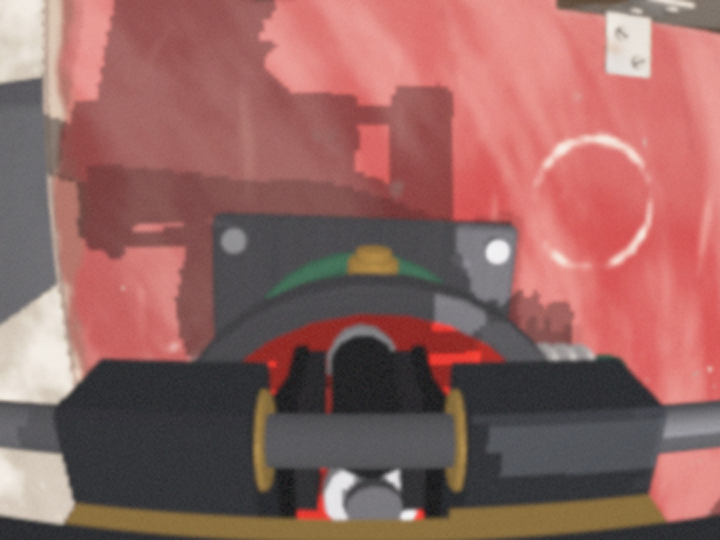

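The wrist crop shows the knob's base ring centred near (362,358), the hub nut near (373,500), and the knob squarely between the pads. Next I'll check whether the wheel really turned.

```bash
python3 - <<'E'
from h import *
T=np.load("w2.npz")["T"]
w=lambda a,b:wray(T,140+(a+.5)/2-.5,60+(b+.5)/2-.5)
k=atz(w(362,358),.127);h=atz(w(373,500),.131);print(k,h,atz(w(375,258),.09))
print("angle t",np.arctan2(k[1]+.034,k[0]-.4895)+.567, np.arctan2(*(k-h)[[1,0]])+.567)
print(T[:3,:3]@[0,0,1])
E
python3 -m handwheel '{"hand":[0,0],"translation":[[-0.5,0,0],[-1,0,0]],"turn":[[0,0,0],[0,0,0]]}'
```

```text
[0.48513977 0.02014871 0.127     ] [ 0.48894383 -0.02907283  0.131     ] [0.4909984  0.04181985 0.09      ]
angle t 2.21814616090771 2.2149273309983357
[ 0.03760445 -0.27608091 -0.96039848]
time: 15.38
position: [0.4828, 0.0174, 0.1548]
tool_rot: [0.705, 0.709, 0.012, 0.014]
ft_force: [28.6, 7.4, -7.6]
grip_width: 0.0187
grip_force: 60.1
```

```bash
python3 -m handwheel '{"hand":[0,0,0,0],"translation":[[-1,0,-0.3],[-2,0,-0.5],[-2,0,-0.5],[-2,0,-0.5]],"turn":[[0,0,0],[0,0,0],[0,0,0],[0,0,0]]}'
python3 -m handwheel '{"hand":[0,0,0,0],"translation":[[-1,0,0],[-2,0,0],[-2,0,0],[-2,0,0]],"turn":[[0,0,0],[0,0,0],[0,0,0],[0,0,0]]}'
python3 -m handwheel '{"hand":[0,0,0,0],"translation":[[-1,-0.2,0],[-2,-0.4,0],[-2,-0.4,0],[-2,-0.4,0]],"turn":[[0,0,0],[0,0,0],[0,0,0],[0,0,0]]}'
```

```text
time: 15.72
position: [0.4811, 0.0173, 0.1547]
tool_rot: [0.705, 0.709, 0.013, 0.015]
ft_force: [28.4, 8.7, -4.6]
grip_width: 0.0188
grip_force: 60.1
time: 16.05
position: [0.4786, 0.017, 0.1547]
tool_rot: [0.705, 0.709, 0.012, 0.014]
ft_force: [27.4, 6.5, -4.7]
grip_width: 0.0188
grip_force: 60.1
time: 16.38
position: [0.4764, 0.0166, 0.1547]
tool_rot: [0.705, 0.709, 0.012, 0.014]
ft_force: [26.5, 6.2, -3.0]
grip_width: 0.0193
grip_force: 60.1
```

```bash
python3 -m handwheel '{"hand":[0,0,0,0],"translation":[[-1,-0.2,0],[-1.8,-0.5,0],[-1.8,-0.5,0],[-1.8,-0.5,0]],"turn":[[0,0,0],[0,0,0],[0,0,0],[0,0,0]]}'
python3 -m handwheel '{"hand":[0,0,0,0],"translation":[[-1,-0.2,0],[-1.5,-0.5,0],[-1.5,-0.5,0],[-1.5,-0.5,0]],"turn":[[0,0,0],[0,0,0],[0,0,0],[0,0,0]]}'
python3 fit.py 476.4,16.6,26.5,6.2
```

```text
time: 16.72
position: [0.4747, 0.0161, 0.1547]
tool_rot: [0.705, 0.709, 0.012, 0.014]
ft_force: [27.3, 7.6, -3.1]
grip_width: 0.0188
grip_force: 60.1
time: 17.05
position: [0.4735, 0.0158, 0.1547]
tool_rot: [0.705, 0.709, 0.012, 0.014]
ft_force: [28.0, 8.2, -4.4]
grip_width: 0.0188
grip_force: 60.1
t=2.40 r=52.9 Frad=-0.8 Ftan=-27.2
```

```bash
python3 -m handwheel '{"hand":[0,0,0,0],"translation":[[-0.8,-0.2,0],[-1.5,-0.5,0],[-1.5,-0.5,0],[-1.5,-0.5,0]],"turn":[[0,0,0],[0,0,0],[0,0,0],[0,0,0]]}'
python3 -m handwheel '{"hand":[0,0,0,0],"translation":[[-0.8,-0.2,0],[-1.5,-0.5,0],[-1.5,-0.5,0],[-1.5,-0.5,0]],"turn":[[0,0,0],[0,0,0],[0,0,0],[0,0,0]]}'
```

```text
time: 17.38
position: [0.4707, 0.015, 0.1546]
tool_rot: [0.705, 0.709, 0.011, 0.014]
ft_force: [24.9, 5.5, -1.6]
grip_width: 0.0193
grip_force: 60.1
time: 17.72
position: [0.469, 0.0144, 0.1546]
tool_rot: [0.705, 0.709, 0.011, 0.013]
ft_force: [24.9, 5.7, -1.4]
grip_width: 0.0188
grip_force: 60.1
```

```bash
python3 -m handwheel '{"hand":[0,0,0,0],"translation":[[-0.7,-0.3,0],[-1.3,-0.6,0],[-1.3,-0.6,0],[-1.3,-0.6,0]],"turn":[[0,0,0],[0,0,0],[0,0,0],[0,0,0]]}'
python3 -m handwheel '{"hand":[0,0,0,0],"translation":[[-0.7,-0.3,0],[-1.3,-0.6,0],[-1.3,-0.6,0],[-1.3,-0.6,0]],"turn":[[0,0,0],[0,0,0],[0,0,0],[0,0,0]]}'
python3 fit.py 470.7,15,24.9,5.5 469,14.4,24.9,5.7
```

```text
time: 18.05
position: [0.4663, 0.0134, 0.1545]
tool_rot: [0.704, 0.71, 0.009, 0.013]
ft_force: [21.6, 2.1, 2.0]
grip_width: 0.0187
grip_force: 60.1
time: 18.38
position: [0.4646, 0.0126, 0.1545]
tool_rot: [0.704, 0.71, 0.009, 0.012]
ft_force: [21.2, 1.2, 1.1]
grip_width: 0.0191
grip_force: 60.1
t=2.51 r=53.1 Frad=-3.9 Ftan=-25.2
t=2.54 r=53.2 Frad=-4.6 Ftan=-25.1
```

```bash
python3 -m handwheel '{"hand":[0,0,0,0],"translation":[[-0.7,-0.3,0],[-1.2,-0.7,0],[-1.2,-0.7,0],[-1.2,-0.7,0]],"turn":[[0,0,0],[0,0,0],[0,0,0],[0,0,0]]}'
python3 -m handwheel '{"hand":[0,0,0,0],"translation":[[-0.7,-0.3,0],[-1.2,-0.7,0],[-1.2,-0.7,0],[-1.2,-0.7,0]],"turn":[[0,0,0],[0,0,0],[0,0,0],[0,0,0]]}'
python3 fit.py 466.3,13.4,21.6,2.1 464.6,12.6,21.2,1.2
```

```text
time: 18.72
position: [0.4627, 0.0117, 0.1544]
tool_rot: [0.704, 0.71, 0.008, 0.012]
ft_force: [20.1, -0.1, 2.9]
grip_width: 0.0188
grip_force: 60.1
time: 19.05
position: [0.4609, 0.0106, 0.1544]
tool_rot: [0.704, 0.71, 0.007, 0.012]
ft_force: [17.2, -0.6, 3.0]
grip_width: 0.019
grip_force: 60.1
t=2.60 r=53.4 Frad=-7.7 Ftan=-20.3
t=2.63 r=53.5 Frad=-9.0 Ftan=-19.2
```

```bash
python3 -m handwheel '{"hand":[0,0,0,0],"translation":[[0,-0.8,0],[0,-1.6,0],[0,-1.6,0],[0,-1.6,0]],"turn":[[0,0,0],[0,0,0],[0,0,0],[0,0,0]]}'
python3 -m handwheel '{"hand":[0,0,0,0],"translation":[[0,-0.8,0],[0,-1.6,0],[0,-1.6,0],[0,-1.6,0]],"turn":[[0,0,0],[0,0,0],[0,0,0],[0,0,0]]}'
```

```text
time: 19.38
position: [0.4593, 0.0095, 0.1543]
tool_rot: [0.704, 0.71, 0.007, 0.01]
ft_force: [14.3, 0.0, 7.3]
grip_width: 0.0188
grip_force: 60.1
time: 19.72
position: [0.4576, 0.0082, 0.1543]
tool_rot: [0.704, 0.71, 0.006, 0.009]
ft_force: [13.2, -0.7, 10.4]
grip_width: 0.0185
grip_force: 60.0
```

```bash
python3 -m handwheel '{"hand":[0,0,0,0],"translation":[[0,-0.8,0.5],[0,-1.6,1],[0,-1.6,1],[0,-1.6,1]],"turn":[[0,0,0],[0,0,0],[0,0,0],[0,0,0]]}'
python3 -m handwheel '{"hand":[0,0,0,0],"translation":[[0,-0.8,0],[0,-1.6,0],[0,-1.6,0],[0,-1.6,0]],"turn":[[0,0,0],[0,0,0],[0,0,0],[0,0,0]]}'
```

```text
time: 20.05
position: [0.4567, 0.0073, 0.1544]
tool_rot: [0.704, 0.71, 0.005, 0.008]
ft_force: [13.1, 2.5, 4.9]
grip_width: 0.0192
grip_force: 60.0
time: 20.38
position: [0.4564, 0.0068, 0.1544]
tool_rot: [0.704, 0.71, 0.006, 0.007]
ft_force: [13.7, 6.3, 5.1]
grip_width: 0.0188
grip_force: 60.0
```

```bash
python3 -m handwheel '{"hand":[0,0,0,0],"translation":[[-0.5,-0.5,0],[-1,-1,0],[-1,-1,0],[-1,-1,0]],"turn":[[0,0,0],[0,0,0],[0,0,0],[0,0,0]]}'
python3 -m handwheel '{"hand":[0,0,0,0],"translation":[[-0.5,-0.5,0],[-1,-1,0],[-1,-1,0],[-1,-1,0]],"turn":[[0,0,0],[0,0,0],[0,0,0],[0,0,0]]}'
```

```text
time: 20.72
position: [0.4559, 0.0064, 0.1544]
tool_rot: [0.705, 0.709, 0.007, 0.007]
ft_force: [14.0, 9.1, 5.0]
grip_width: 0.0189
grip_force: 60.0
time: 21.05
position: [0.4556, 0.006, 0.1545]
tool_rot: [0.705, 0.709, 0.008, 0.007]
ft_force: [15.9, 13.1, 3.1]
grip_width: 0.019
grip_force: 60.0
```

```bash
python3 -m handwheel '{"hand":[0,0,0,0],"translation":[[1.5,1.2,0],[3,2.5,0],[3,2.5,0],[3,2.5,0]],"turn":[[0,0,0],[0,0,0],[0,0,0],[0,0,0]]}'
python3 -m handwheel '{"hand":[0,0,0,0],"translation":[[1.5,1.2,0],[3,2.5,0],[3,2.5,0],[3,2.5,0]],"turn":[[0,0,0],[0,0,0],[0,0,0],[0,0,0]]}'
python3 fit.py 456.4,6.8,13.7,6.3 455.6,6.0,15.9,13.1
```

```text
time: 21.38
position: [0.4562, 0.0068, 0.1544]
tool_rot: [0.704, 0.71, 0.004, 0.006]
ft_force: [10.4, 3.3, 7.5]
grip_width: 0.019
grip_force: 60.0
time: 21.72
position: [0.4568, 0.0076, 0.1543]
tool_rot: [0.703, 0.711, 0.001, 0.005]
ft_force: [4.9, -6.2, 10.7]
grip_width: 0.0188
grip_force: 60.0
t=2.82 r=53.2 Frad=-3.8 Ftan=-14.6
t=2.84 r=53.1 Frad=-0.3 Ftan=-20.6
```

```bash
python3 -m handwheel '{"hand":[0.3,0.5,0.6,0.6,0.6,0.6],"translation":[[0,0,0],[0,0,0],[0,0,0],[0,0,0],[0,0,0],[0,0,0]],"turn":[[0,0,0],[0,0,0],[0,0,0],[0,0,0],[0,0,0],[0,0,0]]}'
python3 -m handwheel '{"hand":[0.6,0.6,0.6,0.6,0.6,0.6,0.6],"translation":[[0,0,15],[0,0,35],[0,0,55],[0,0,75],[0,0,85],[0,0,85],[0,0,85]],"turn":[[0,0,0],[0,0,0],[0,0,0],[0,0,0],[0,0,0],[0,0,0],[0,0,0]]}'
python3 - <<'E'
from rig import robot,camera,camera_info
import cv2,numpy as np
T=camera_info("wrist")["world_from_camera"]
p,d=camera("wrist"); np.savez("w3.npz",p=p,d=d,T=T); s,_=camera("side"); t,_=camera("top")
a=cv2.resize(p[60:330,180:500,::-1],(640,540),interpolation=cv2.INTER_CUBIC)
np.savez("w3s.npz",s=s,t=t); cv2.imwrite("pics/w3.png",np.hstack([a[:,:440] if 0 else cv2.resize(p[60:330,140:500,::-1],(480,360)),cv2.resize(s[160:260,235:325,::-1],(320,360),interpolation=cv2.INTER_CUBIC)]))
print(robot.get_obs()["ft_force"],robot.get_obs()["position"])
E
```

```text
time: 22.22
position: [0.4509, 0.0107, 0.1517]
tool_rot: [0.703, 0.711, -0.001, -0.001]
ft_force: [0.1, -0.3, 0.6]
grip_width: 0.0487
grip_force: 0.0
time: 22.8
position: [0.452, 0.0105, 0.2372]
tool_rot: [0.703, 0.711, -0.0, -0.0]
ft_force: [0.8, 0.1, -0.6]
grip_width: 0.0522
grip_force: 0.0
[ 0.08918145 -0.22590937  0.22696891] [0.45147884 0.01055795 0.23621204]
```

View pics/w3.png

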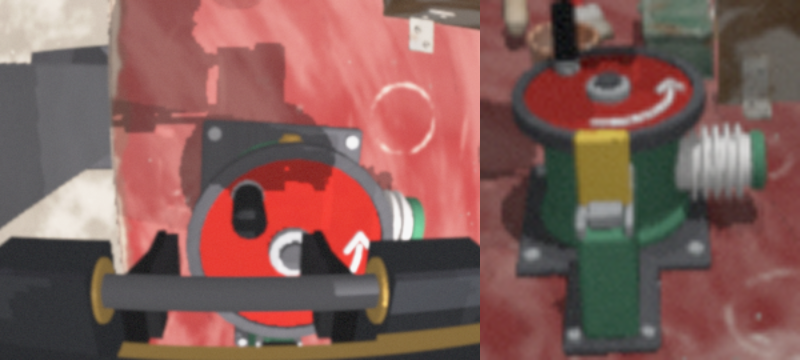

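The left panel (wrist) shows the knob's base ring near (247,193), its top near (250,225), and the hub nut near (288,252). The right panel (side) shows the knob from (565,5) to its base (567,68). I'll compute the wheel angle from these.

```bash
python3 - <<'E'
from h import *
T=np.load("w3.npz")["T"]
w=lambda a,b:wray(T,140+(a+.5)*.75-.5,60+(b+.5)*.75-.5)
s=lambda a,b:ray("side",235+(a-480+.5)/3.5556-.5,160+(b+.5)/3.6-.5)
H=np.array([.4895,-.034])
for n,k in [("wtop",atz(w(250,225),.176)),("wbase",atz(w(247,197),.127)),("sbase",atz(s(567,67),.127)),("tri",tri(w(250,225),s(565,5))[0])]:
    d=k[:2]-H; print(n,k,np.hypot(*d),np.arctan2(d[1],d[0])+.567)
print("hub",atz(w(290,252),.131))
# arrow orientation: white pixels on wheel, side view, before vs after rotation
E
```

```text
wtop [0.45748679 0.00707019 0.176     ] 0.05207308099059165 2.7998964361772707
wbase [0.45674268 0.00760196 0.127     ] 0.052950588306398316 2.80480599055124
sbase [ 0.4570937  -0.00599196  0.127     ] 0.04283244703452378 2.9958679837843256
tri [0.45808309 0.00630532 0.17393408] 0.0511032354741196 2.799894874512061
hub [ 0.48588777 -0.02917096  0.131     ]
```

```bash
python3 -m handwheel '{"hand":[0.6,0.6,0.6,0.3,0,0,0,0,0,0,0],"translation":[[3,-20,5],[7,-50,8],[11,-82,8],[16,-115,8],[21,-148,8],[26,-180,8],[30,-205,8],[32,-220,8],[32,-226,8],[32,-226,8],[32,-226,8]],"turn":[[0,0,0],[0,0,0],[0,0,0],[0,0,0],[0,0,0],[0,0,0],[0,0,0],[0,0,0],[0,0,0],[0,0,0],[0,0,0]]}' 20
python3 -m handwheel '{"hand":[0,0,0,0,0,0,0],"translation":[[0,0,-20],[0,0,-40],[0,0,-60],[0,0,-80],[0,0,-93],[0,0,-93],[0,0,-93]],"turn":[[0,0,0],[0,0,0],[0,0,0],[0,0,0],[0,0,0],[0,0,0],[0,0,0]]}'
```

```text
time: 23.87
position: [0.4837, -0.2143, 0.2447]
tool_rot: [0.704, 0.711, 0.0, -0.001]
ft_force: [0.9, 0.1, 0.0]
grip_width: 0.0069
grip_force: 0.0
time: 24.45
position: [0.484, -0.2138, 0.152]
tool_rot: [0.703, 0.711, -0.0, -0.001]
ft_force: [0.3, -0.4, 0.5]
grip_width: 0.0005
grip_force: 0.0
```

```bash
python3 -m handwheel '{"hand":[0,0,0,0,0,0],"translation":[[0,5,0],[0,10,0],[0,15,0],[0,20,0],[0,20,0],[0,20,0]],"turn":[[0,0,0],[0,0,0],[0,0,0],[0,0,0],[0,0,0],[0,0,0]]}'
python3 -m handwheel '{"hand":[0,0,0,0],"translation":[[0,1.5,0],[0,3,0],[0,3,0],[0,3,0]],"turn":[[0,0,0],[0,0,0],[0,0,0],[0,0,0]]}'
python3 -m handwheel '{"hand":[0,0,0,0],"translation":[[0,1.5,0],[0,3,0],[0,3,0],[0,3,0]],"turn":[[0,0,0],[0,0,0],[0,0,0],[0,0,0]]}'
python3 -m handwheel '{"hand":[0,0,0,0],"translation":[[0,1.5,0],[0,3,0],[0,3,0],[0,3,0]],"turn":[[0,0,0],[0,0,0],[0,0,0],[0,0,0]]}'
```

```text
time: 24.95
position: [0.4846, -0.1952, 0.1527]
tool_rot: [0.703, 0.711, 0.0, 0.0]
ft_force: [0.8, -0.2, 1.0]
grip_width: 0.0003
grip_force: 0.0
time: 25.28
position: [0.4844, -0.1927, 0.1523]
tool_rot: [0.704, 0.711, -0.0, -0.0]
ft_force: [-0.7, -1.1, 0.6]
grip_width: 0.0003
grip_force: 0.0
time: 25.62
position: [0.4845, -0.1896, 0.1523]
tool_rot: [0.704, 0.711, -0.0, -0.0]
ft_force: [-1.0, 0.4, -0.3]
grip_width: 0.0006
grip_force: 0.0
time: 25.95
position: [0.4847, -0.1875, 0.1524]
tool_rot: [0.703, 0.711, -0.0, 0.001]
ft_force: [-2.3, -3.9, -0.7]
grip_width: 0.0006
grip_force: 2.3
```

```bash
for i in 1; do
python3 -m handwheel '{"hand":[0,0,0,0],"translation":[[0,1,0],[0,2,0],[0,2,0],[0,2,0]],"turn":[[0,0,0],[0,0,0],[0,0,0],[0,0,0]]}'
python3 -m handwheel '{"hand":[0,0,0,0],"translation":[[0,1,0],[0,2,0],[0,2,0],[0,2,0]],"turn":[[0,0,0],[0,0,0],[0,0,0],[0,0,0]]}'
python3 -m handwheel '{"hand":[0,0,0,0],"translation":[[0,1,0],[0,2,0],[0,2,0],[0,2,0]],"turn":[[0,0,0],[0,0,0],[0,0,0],[0,0,0]]}'
python3 -m handwheel '{"hand":[0,0,0,0],"translation":[[0,1,0],[0,2,0],[0,2,0],[0,2,0]],"turn":[[0,0,0],[0,0,0],[0,0,0],[0,0,0]]}'; done | grep -E "posi|force"
```

```text
position: [0.4848, -0.1854, 0.1524]
ft_force: [-1.1, -4.6, -1.7]
grip_force: 2.5
position: [0.4848, -0.1832, 0.1524]
ft_force: [0.2, -5.8, -1.3]
grip_force: 2.5
position: [0.4849, -0.181, 0.1524]
ft_force: [0.3, -4.4, -2.4]
grip_force: 2.4
position: [0.485, -0.1789, 0.1524]
ft_force: [0.2, -4.7, -1.9]
grip_force: 2.3
```

```bash
python3 -m handwheel '{"hand":[0,0,0,0],"translation":[[0,0.5,0],[0,1,0],[0,1,0],[0,1,0]],"turn":[[0,0,0],[0,0,0],[0,0,0],[0,0,0]]}'
python3 -m handwheel '{"hand":[0,0,0,0],"translation":[[0,0.5,0],[0,1,0],[0,1,0],[0,1,0]],"turn":[[0,0,0],[0,0,0],[0,0,0],[0,0,0]]}'
python3 -m handwheel '{"hand":[0,0,0,0],"translation":[[0,0.5,0],[0,1,0],[0,1,0],[0,1,0]],"turn":[[0,0,0],[0,0,0],[0,0,0],[0,0,0]]}'
```

```text
time: 27.62
position: [0.485, -0.1779, 0.1524]
tool_rot: [0.704, 0.711, 0.0, 0.001]
ft_force: [0.3, -5.1, -2.4]
grip_width: 0.0006
grip_force: 2.4
time: 27.95
position: [0.485, -0.1769, 0.1524]
tool_rot: [0.704, 0.711, 0.0, 0.001]
ft_force: [2.1, -5.0, -1.6]
grip_width: 0.0001
grip_force: 2.4
time: 28.28
position: [0.4851, -0.176, 0.1524]
tool_rot: [0.704, 0.711, 0.0, 0.001]
ft_force: [1.3, -4.3, -3.2]
grip_width: 0.0008
grip_force: 2.4
```

```bash
python3 -m handwheel '{"hand":[0,0,0,0],"translation":[[0,0.5,0],[0,1,0],[0,1,0],[0,1,0]],"turn":[[0,0,0],[0,0,0],[0,0,0],[0,0,0]]}'
python3 -m handwheel '{"hand":[0,0,0,0],"translation":[[0,0.5,0],[0,1,0],[0,1,0],[0,1,0]],"turn":[[0,0,0],[0,0,0],[0,0,0],[0,0,0]]}'
```

```text
time: 28.62
position: [0.4851, -0.1753, 0.1525]
tool_rot: [0.704, 0.711, 0.0, 0.001]
ft_force: [0.5, -6.5, -3.5]
grip_width: 0.0004
grip_force: 2.9
time: 28.95
position: [0.4851, -0.1747, 0.1525]
tool_rot: [0.703, 0.711, -0.0, 0.001]
ft_force: [1.0, -7.1, -3.6]
grip_width: 0.0006
grip_force: 3.5
```

```bash
python3 -m handwheel '{"hand":[0,0,0,0],"translation":[[0,0.5,0],[0,1,0],[0,1,0],[0,1,0]],"turn":[[0,0,0],[0,0,0],[0,0,0],[0,0,0]]}'
python3 -m handwheel '{"hand":[0,0,0,0],"translation":[[0,0.3,0],[0,0.5,0],[0,0.5,0],[0,0.5,0]],"turn":[[0,0,0],[0,0,0],[0,0,0],[0,0,0]]}'
```

```text
time: 29.28
position: [0.4852, -0.1741, 0.1525]
tool_rot: [0.703, 0.711, -0.0, 0.001]
ft_force: [0.8, -8.0, -3.6]
grip_width: 0.0001
grip_force: 4.0
time: 29.62
position: [0.4852, -0.1739, 0.1524]
tool_rot: [0.703, 0.711, -0.001, 0.002]
ft_force: [-0.6, -8.7, -4.3]
grip_width: 0.0002
grip_force: 4.4
```

Force is about 8.7 N (drag 5 + spring 3.7), which is a gentle press. Now I'll back off and check.

```bash
python3 -m handwheel '{"hand":[0,0,0,0,0,0,0,0],"translation":[[0,-4,0],[0,-12,0],[0,-24,0],[0,-36,0],[0,-36,20],[0,-36,50],[0,-36,80],[0,-36,80]],"turn":[[0,0,0],[0,0,0],[0,0,0],[0,0,0],[0,0,0],[0,0,0],[0,0,0],[0,0,0]]}'
python3 -m handwheel '{"hand":[0,0,0,0,0,0,0,0,0,0,0],"translation":[[-2,-15,5],[-6,-40,8],[-10,-70,8],[-14,-100,8],[-18,-130,8],[-20,-150,8],[-20,-150,8],[-20,-150,8],[-20,-150,8],[-20,-150,8],[-20,-150,8]],"turn":[[0,0,0],[0,0,0],[0,0,0],[0,0,0],[0,0,0],[0,0,0],[0,0,0],[0,0,0],[0,0,0],[0,0,0],[0,0,0]]}'
python3 - <<'E'
from rig import robot,camera
import cv2,numpy as np
t,_=camera("top"); s,_=camera("side"); np.savez("end.npz",t=t,s=s)
c=cv2.INTER_CUBIC
cv2.imwrite("pics/end.png",np.hstack([cv2.resize(t[195:270,250:350,::-1],(480,360),interpolation=c),cv2.resize(s[160:260,235:325,::-1],(320,360),interpolation=c)]))
print(robot.get_obs()["time"],robot.get_obs()["ft_force"])
E
```

```text
time: 30.28
position: [0.4873, -0.2109, 0.2376]
tool_rot: [0.704, 0.71, 0.001, 0.005]
ft_force: [0.3, -0.6, 0.5]
grip_width: 0.0007
grip_force: 0.0
time: 31.2
position: [0.4645, -0.3568, 0.2402]
tool_rot: [0.703, 0.711, 0.0, -0.001]
ft_force: [0.5, 0.0, 0.2]
grip_width: 0.0005
grip_force: 0.0
31.3 [-0.09713515  0.00325301  0.43809527]
```

View pics/end.png

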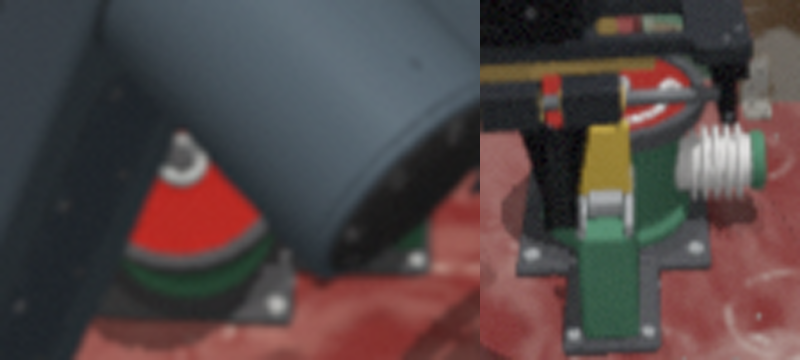

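The left panel (top) is mostly hidden by the arm. The right panel (side) shows the tab, at about (607,160), moved towards the wheel, and the arrow, near (650,105), still where the wheel settled. After release the wheel stayed about 2.8 rad from its start, in a stable hollow, so I'm handing in.

```bash
python3 -c "
from rig import hand_in
print(hand_in())"
```

```text
the job is handed in; nothing more can be done
None
```

I turned the wheel about 2.8 rad, where it settled when released, then pushed the brake shoe onto the rim with about 3.7 N and backed the arm off, handing in at 31 s. That the wheel is past the first peak but not the second is judged from feel, and I could not see the shoe on the rim in the last picture.

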